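Release a locked sample drawer through its catch hole

ROBOT

A 6-joint arm with a two-finger parallel gripper is mounted at the origin on a cart in front of the work surface, level with it; the furniture and walls round the work are solid. World frame = base frame: x ahead of the robot, y to its left, z up, the work surface at z = 0. Lengths are in m, angles in degrees, forces in N, time in s.
With the tool pointing down it reaches from about 0.4 to 0.825 m from the base axis. Payload 7 kg.
Tool frame: the origin (TCP) lies on the centre line of the jaws, within the pads' length; the fingertips stand 19 mm ahead of it and the grasp point (between the pads) is the TCP (r.tip_extent is the distance from the TCP to the fingertips, in m); z points along the fingers, y is the line along which they close (so a half turn about z gives the same grasp; the last joint's range is limited). The gripper opens to 88 mm and grips with 3 to 60 N. Pads are 19 mm wide; open, the fingers measure 130 mm over their backs; the gripper's body (78 mm by 193 mm) begins 47 mm behind the grasp point.
Start: joints at [-53.107, 20.546, 0.682, 0, -70.136, -16.507], TCP at [0.235, -0.633, 0.246] pointing down, gripper open.
Joint ranges: [-176.03, 176.03], [-82.01, 121.73], [-58.28, 71.71], [-173.87, 95.51], [-174.79, -0.11], [-173.66, 173.66]. Speed limits (degrees/s): [136.94, 136.94, 172.46, 180, 180, 180].

INTERFACE

Orientations are given as [roll, pitch, yaw] about the fixed x, y, z axes, in that order (R = Rz(yaw) Ry(pitch) Rx(roll)).
In Python, from plant import r gives the robot as it stands. The module is installed in compiled form; this text tells all that it offers.
- The arm moves only by the tool jog_arm, never from a script. Its argument "deltas" is a list that holds one entry, the list of rows, each a list of 5 numbers: the opening, from -1 (shut) to 1 (fully open), then the shift along the world's x, y, z in cm, then the turn about the world's z in rad. In form: [[[claw, dx, dy, dz, turn], ...]]. A call has 1 to 8 rows; each row shifts and turns the commanded pose from where the row before left it; what a row does not reach is not made up. A row lasts 1/8 s, in which the tool goes at most 62.5 mm and 10.7 degrees, less where a joint would pass 70% of its speed; a pose out of reach is approached as far as the arm can. A call with a gripper value outside its range is refused whole. The fingers move at their own pace and stop on an object; "force" is the grip in N (left out, the last holds). Time passes only in rows, so rows that do not move let the fingers close. It gives the time, the measured TCP pose, the force, the opening and the grip force at its end, in the units of the state.
- r.get_state(): the state, without advancing time (a new reading comes with each control period).
- r.capture(name): name is "scene" or "top" or "wrist"; returns the picture (420x560x3 uint8, blue, green, red); there is no depth.
- r.camera_info(name): a dict with "fx", "fy", "cx", "cy" (pixels), "view" (4x4, takes a point from world to camera coordinates). Camera axes: x right, y up, looking along -z (the intrinsics and any distortion apply to the point x, -y, -z); pixel columns grow to the right and rows downward; lengths in m; the calibration is good to about 2 mm. A picture is of the moment at which its call begins: read the wrist's pose just before it. camera_info takes no time and is no camera call; for the wrist camera it gives the pose at the moment of the call.
- r.close_job(): hands the job in; it is judged then, once.
The state is a dict: "time_s": time; "joints": joint angles; "qd": joint speeds; "joint_torque": joint torques, N m; "tcp_pos": TCP position; "eef_rot": TCP orientation; "contact_force": force on the tool from outside, world axes, zero at the start; "moment": the same for the moment, N m; "gripper_width": finger opening in m; "gripper_force": force on a finger pad.
Only numpy, scipy, OpenCV 4.12 (cv2) and the standard library are available. Lean on these libraries where they do the work, as an engineer would, in place of code of your own. Each camera call takes 0.05 s, during which the arm holds its last target. There are 200 camera calls.

TASK

The drawer of the small sample safe is held shut by a spring catch hidden behind its top plate. Take the release pin from its stand, push it down through the small hole in the safe's top, gently press the catch only as far as it takes for the drawer to spring fully open (forcing the catch against its end stop breaks it), then put the pin back fully down in its stand, upright, and let go. Do not pull at the drawer, ram the pin against the safe, or move the other things on the bench.

Things in the scene. Friction and masses are not known exactly. Their poses are not given: they have to be found in the camera images.
- pin: the loose release pin, about 60 g, 95 mm long, upright in the stand at the start. From its lower end: a round steel probe 8 mm in diameter and 45 mm long with a 1.5 mm bevel at the end, a steel collar 22 mm across and 5 mm thick, and a round black handle 16 mm in diameter and 45 mm long. Origin at the probe's lower end, z along the pin towards the handle
- pin_tip (a point): centre of the pin's lower end (same point as the pin's origin)
- pin_grip (a point): middle of the pin's handle, 73 mm above the lower end: the place to grip
- stand: plain grey block fixed on the bench, 64 x 64 mm and 55 mm high, with one upright 11 mm through hole in its middle, bevelled 2 mm at the mouth. Origin at the centre of its underside. The seated pin's collar rests on the block's top, with the pin's lower end 10 mm above the bench and only its collar and handle showing
- stand_hole0 (a point): centre of the mouth of the stand's hole, at the block's top
- safe: sample safe fixed on the bench: a grey metal case 150 mm (x) by 110 mm (y) by 80 mm high with an aluminium top plate 5 mm thick and one drawer in its front (-x side of the case). Origin at the centre of its underside
- release_hole (a point): centre of the mouth of the 11 mm release hole in the safe's top plate, 45 mm behind the case's middle (+x of the case), mouth bevelled 2 mm. Straight below it is the catch's push pad, 24 mm across; the pad's height differs from safe to safe: its face lies anywhere from 12 to 33 mm below the mouth and can only be felt
- catch: spring catch hidden inside the safe below the release hole; pushed straight down it frees the drawer, let go it springs back up. Origin 60 mm below the hole's mouth at rest. About 4 N start it moving; it takes 8 N at 5 mm of travel, where the drawer comes free, and 10 N at 7 mm, where it meets a rigid end stop. More than 18 N breaks it
- drawer (a joint): how far the safe's drawer stands out towards the case's front, m: 0 locked shut, 0.05 fully out. Once the catch frees it a spring drives it all the way out in about half a second and keeps it there
- liquid_cell: bystander, small plate with brass-coloured thumb nuts, 72 x 52 x 32 mm, origin at the centre of its underside
- die_body: bystander, short steel cylinder with a side nozzle, 52 x 70 x 52 mm, origin at the centre of its underside
- kbr_jar: bystander, white lidded jar 62 mm across and 83 mm high, origin at the centre of its underside

How it is judged (in metres and radians):
On the way, in this order (a step that is already met when the one before it is completed fails the run):
1. the pin is drawn out of its stand (z of pin_tip in the frame of stand_hole0 above 0.01 m), for 0.1 s.
2. the drawer springs open while the pin stands in the release hole (value of joint drawer above 0.02 m and horizontal distance between pin_tip and release_hole below 0.006 m and z of pin_tip in the frame of release_hole below -0.012 m).
At the end, for the whole second after the job is handed in: The drawer stands out at least 45 mm, and the pin is back in the stand's hole, released, at rest, upright within 0.12 rad, its lower end within 5 mm of the hole's axis and at least 41 mm below the mouth (collar within 4 mm of the block) (value of joint drawer above 0.045 m and horizontal distance between pin_tip and stand_hole0 below 0.005 m and z of pin_tip in the frame of stand_hole0 below -0.041 m and angle between pin's own z axis and vertical below 0.12 rad and linear speed of pin below 0.02 m/s); the robot touches nothing.
It fails at once if the catch is forced: more than 18 N between pin and catch (contact force between pin and catch above 18 N).
It fails at once if the pin is rammed against the safe with more than 40 N (contact force between pin and safe above 40 N).
It fails at once if a finger or the arm pushes the catch or pulls the drawer (contact force between any of the arm, the fingers and safe above 15 N).
It fails at once if a bystander is moved more than 20 mm (distance of any of liquid_cell, die_body, kbr_jar from where it was at the start of the episode above 0.02 m).
It also fails if it takes over 54 s, if anything falls off the work surface, if the arm or the gripper's body presses on something with over 40 N, if the wrist force passes 120 N, or if a joint passes its speed limit or range.

## Working session

There is one attempt and no reset: what is moved stays moved. The work goes in short steps, Python scripts to look and compute and a tool call to move; the robot and the scene stay as the last step left them, time stands still between calls to the robot, and variables do not carry over. Pictures are saved under pics/ and viewed, at most 10 in all, crops included, and the job is handed in when it is done.

Besides the shell and the picture viewer there is one more tool, called after "Emit:" as a command line: name --argument value ..., lists and objects as JSON in quotes. jog_arm: Moves the arm, as the interface text tells. Its arguments: {"type":"object","properties":{"deltas":{"type":"array"},"force":{"type":"number"}},"required":["deltas"]}

```bash
mkdir -p pics
python3 - <<'E'
from plant import r
import cv2, json
import numpy as np
a=r.capture("scene"); b=r.capture("top")
cv2.imwrite("pics/s0.png",a); cv2.imwrite("pics/t0.png",b)
for n in("scene","top"):
    c=r.camera_info(n); print(n,{k:(np.round(v,4).tolist() if k=="view" else v) for k,v in c.items()})
print(r.get_state())
E
```

```text
scene {'fx': 446.08675503859, 'fy': 446.08675503859, 'cx': 282.1632463412092, 'cy': 208.19414593899307, 'view': [[-0.8586, -0.5127, 0.0026, 0.3946], [0.3884, -0.6472, 0.656, -0.2372], [-0.3346, 0.5642, 0.7548, -1.1733], [0.0, 0.0, 0.0, 1.0]]}
top {'fx': 402.5701860893152, 'fy': 402.5701860893152, 'cx': 278.81050232148164, 'cy': 209.62026691964783, 'view': [[0.0031, -0.9997, -0.0247, -0.0117], [0.9933, 0.0002, 0.1154, -0.5104], [-0.1154, -0.0249, 0.993, -0.9817], [0.0, 0.0, 0.0, 1.0]]}
{'time_s': 0.1, 'joints': array([-5.31072642e+01,  2.05871487e+01,  6.39771934e-01, -1.76128978e-02,
       -7.01367412e+01, -1.65061523e+01]), 'qd': array([-0.05091838, -0.09171088,  0.05682768,  0.06860568,  0.07515312,
       -0.00032548]), 'joint_torque': array([-2.23551098e-03, -5.84163308e+01,  2.93752635e+01,  7.01554298e+00,
        1.01308632e-02, -3.34057074e-05]), 'tcp_pos': array([ 0.23496393, -0.63234917,  0.2447245 ]), 'eef_rot': array([ 1.79914644e+02, -8.02577158e-03, -1.59619407e+02]), 'contact_force': array([ 0.15554702,  0.39391745, -0.67179413]), 'moment': array([-0.00857026, -0.02282959,  0.00426925]), 'gripper_force': 0.0, 'gripper_width': 0.0875783698015388}
```

View pics/t0.png

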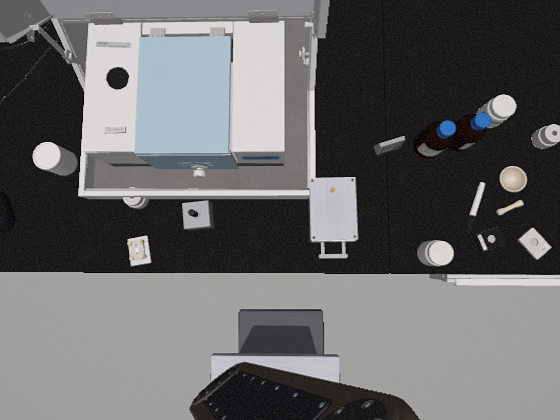

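View pics/s0.png

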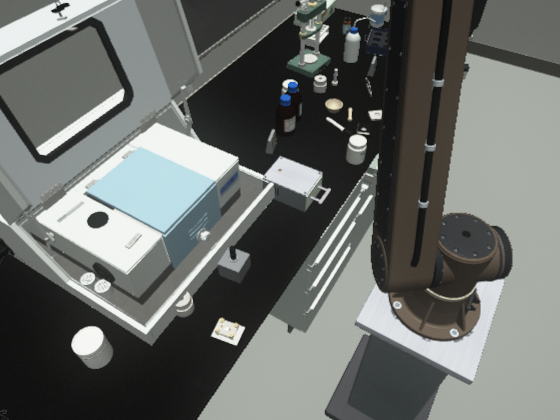

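The top view shows the stand at about (197,215) with the pin's black top at (194,212). The safe plate is at (333,210), with its hole near (333,190) and the drawer handle at (333,250). The scene view shows the stand at (234,263) and the safe at (293,182). Next I'll zoom in on these.

Run:
```python
import cv2, numpy as np
b=cv2.imread("pics/t0.png"); a=cv2.imread("pics/s0.png")
f=lambda i,x,y,w,h,k:cv2.resize(i[y:y+h,x:x+w],None,fx=k,fy=k,interpolation=cv2.INTER_CUBIC)
t=f(b,175,165,190,100,4)      # 760x400
cv2.imwrite("pics/t0c.png",t)
s=f(a,205,145,130,145,4); cv2.imwrite("pics/s0c.png",s)
```

```text
(no output)
```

View pics/t0c.png

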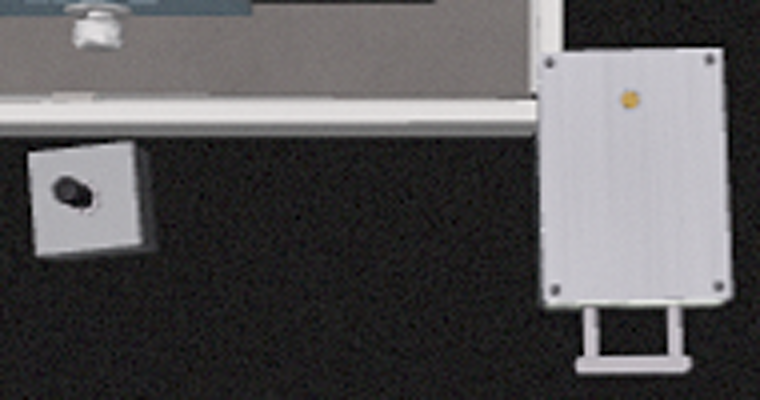

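View pics/s0c.png

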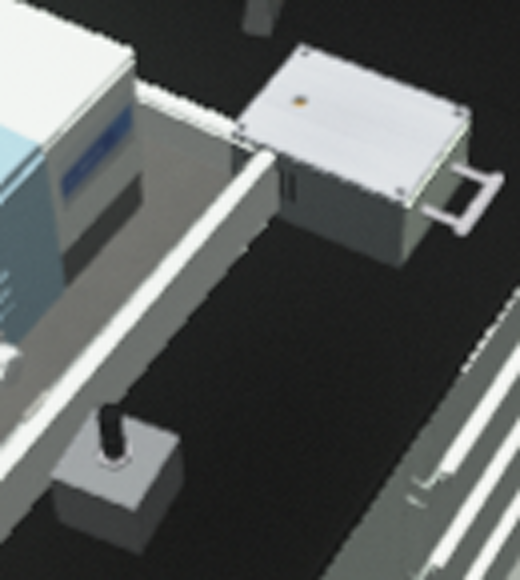

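The crops show the stand's top corners at about (28,153), (133,142), (142,244) and (37,257) in the top crop. The pin top is at (66,188), and the amber hole is at (629,100) in the top crop and (300,100) in the scene crop. The case tray wall runs close behind the stand and beside the safe. Next I'll measure these.

```bash
cat > h.py <<'E'
import numpy as np, cv2
from plant import r
def ray(n,px,ci=None):
    c=ci or r.camera_info(n); V=np.array(c["view"])
    d=np.array([(px[0]-c["cx"])/c["fx"],-(px[1]-c["cy"])/c["fy"],-1.])
    return -V[:3,:3].T@V[:3,3], V[:3,:3].T@d
def plane(n,px,z,ci=None):
    o,d=ray(n,px,ci); return o+d*(z-o[2])/d[2]
def tri(p,q):
    (o,d),(o2,e)=p,q
    s=np.linalg.lstsq(np.c_[d,-e],o2-o,rcond=None)[0]
    a,b=o+d*s[0],o2+e*s[1]; return (a+b)/2,np.linalg.norm(a-b)
E
python3 - <<'E'
from h import *
np.set_printoptions(precision=4,suppress=True)
T=cv2.imread("pics/t0.png"); S=cv2.imread("pics/s0.png")
def amber(I,x,y,w,h):
    c=I[y:y+h,x:x+w].astype(float); m=np.clip(c[...,2]-c[...,0]-25,0,None)
    yy,xx=np.mgrid[y:y+h,x:x+w]; return (m*xx).sum()/m.sum(),(m*yy).sum()/m.sum(),(m>0).sum()
ht=amber(T,322,180,20,20); hs=amber(S,270,160,20,20)
print(ht,hs, tri(ray("top",ht),ray("scene",hs)))
for z in(.08,.085): print("hole",z,plane("top",ht,z),plane("scene",hs,z))
def quad(I,x,y,w,h,th):
    g=cv2.cvtColor(I[y:y+h,x:x+w],cv2.COLOR_BGR2GRAY); g=cv2.resize(g,None,fx=4,fy=4,interpolation=cv2.INTER_CUBIC)
    m=cv2.morphologyEx((g>th).astype(np.uint8),cv2.MORPH_CLOSE,np.ones((45,45)))
    m=cv2.morphologyEx(m,cv2.MORPH_OPEN,np.ones((30,30)))
    c=max(cv2.findContours(m,0,1)[0],key=cv2.contourArea); c=cv2.convexHull(c)
    for e in range(4,60,2):
        a=cv2.approxPolyDP(c,e,True)
        if len(a)<=4: break
    return (a[:,0]+.5)/4-.5+[x,y]
q=quad(T,178,199,45,35,120); P=np.array([plane("top",p,.055) for p in q]); print("stand",q,P,P.mean(0),np.linalg.norm(P-np.roll(P,1,0),axis=1))
c=lambda X,Y,x,y:((X+.5)/4-.5+x,(Y+.5)/4-.5+y)
Q=[c(*p,175,165) for p in [(538,52),(722,48),(732,297),(543,304)]]
for z in(.08,.085):
    P=np.array([plane("top",p,z) for p in Q]);print("safe",z,P,P.mean(0),np.linalg.norm(P-np.roll(P,1,0),axis=1))
print("pin top",tri(ray("top",c(64,186,175,165)),ray("scene",c(109,408,205,145))))
print("pin base", plane("scene",c(114,457,205,145),.06), plane("top",c(86,201,175,165),.06))
P=np.array([plane("scene",c(*p,205,145),.055) for p in [(110,400),(180,437),(134,510),(53,470)]]);print("standS",P,P.mean(0))
print("frame corner",tri(ray("top",c(536,100,175,165)),ray("scene",c(268,152,205,145))))
for X in(0,400):print("rim front",plane("top",c(X,120,175,165),.05))
print("box front corner",tri(ray("top",(231.5,152)),ray("scene",(219,184))),tri(ray("top",(284,151)),ray("scene",(239,158))))
E
```

```text
(np.float64(332.0422374429224), np.float64(189.53424657534248), np.int64(16)) (np.float64(279.4818181818182), np.float64(170.44545454545454), np.int64(4)) (array([ 0.5535, -0.1401,  0.0741]), np.float64(0.0008313290585498772))
hole 0.08 [ 0.5529 -0.1392  0.08  ] [ 0.55  -0.135  0.08 ]
hole 0.085 [ 0.5521 -0.1387  0.085 ] [ 0.5473 -0.1306  0.085 ]
stand [[208.125 198.625]
 [209.125 225.875]
 [177.625 221.875]
 [177.625 198.625]] [[0.5347 0.163  0.055 ]
 [0.4674 0.159  0.055 ]
 [0.4771 0.2369 0.055 ]
 [0.5347 0.2387 0.055 ]] [0.5035 0.1994 0.055 ] [0.0757 0.0675 0.0785 0.0577]
safe 0.08 [[ 0.582  -0.0847  0.08  ]
 [ 0.5842 -0.1948  0.08  ]
 [ 0.4353 -0.1979  0.08  ]
 [ 0.4309 -0.0868  0.08  ]] [ 0.5081 -0.141   0.08  ] [0.1511 0.1101 0.149  0.1111]
safe 0.085 [[ 0.581  -0.0844  0.085 ]
 [ 0.5832 -0.1939  0.085 ]
 [ 0.4351 -0.197   0.085 ]
 [ 0.4307 -0.0865  0.085 ]] [ 0.5075 -0.1405  0.085 ] [0.1503 0.1095 0.1482 0.1106]
pin top (array([0.4971, 0.1924, 0.1064]), np.float64(0.0018104060179006559))
pin base [0.493  0.1975 0.06  ] [0.4939 0.1905 0.06  ]
standS [[0.5247 0.1578 0.055 ]
 [0.4667 0.1588 0.055 ]
 [0.4603 0.2224 0.055 ]
 [0.524  0.2242 0.055 ]] [0.4939 0.1908 0.055 ]
frame corner (array([ 0.5515, -0.0851,  0.0702]), np.float64(0.006375905539686492))
rim front [0.5455 0.248  0.05  ]
rim front [ 0.5453 -0.0009  0.05  ]
box front corner (array([0.6122, 0.0855, 0.1846]), np.float64(0.012157289543363878)) (array([ 0.6184, -0.026 ,  0.1855]), np.float64(0.0024278964140164146))
```

Emit:
jog_arm --deltas '[[[1, 2.5, 5, 0.5, -0.05], [1, 2.5, 5, 0.5, -0.05], [1, 2.5, 5, 0.5, -0.05], [1, 2.5, 5, 0.5, -0.05], [1, 2.5, 5, 0, -0.05], [1, 2.5, 5, 0, -0.05], [1, 2.5, 5, 0, -0.05], [1, 2.5, 5, 0, 0]]]' --force 40

```text
time_s: 1.1
tcp_pos: [0.4354, -0.2309, 0.2655]
eef_rot: [180.0, 0.0, -179.7]
contact_force: [1.6, -0.8, 0.3]
gripper_width: 0.0874
gripper_force: 0.0
```

Emit:
jog_arm --deltas '[[[1, 1, 3, 0, 0], [1, 1, 2, 0, 0], [1, 1, 2, 0, 0], [1, 0, 0, 0, 0], [1, 0, 0, 0, 0]]]'

```text
time_s: 1.72
tcp_pos: [0.4648, -0.1629, 0.2653]
eef_rot: [180.0, -0.0, -179.7]
contact_force: [0.0, -0.8, -0.3]
gripper_width: 0.0876
gripper_force: 0.0
```

Run:
```python
from h import *
np.set_printoptions(precision=4,suppress=True)
s=r.get_state();print(s["tcp_pos"],s["eef_rot"]); ci=r.camera_info("wrist"); cv2.imwrite("pics/w1.png",r.capture("wrist"))
V=np.array(ci["view"]); print(ci["fx"],-V[:3,:3].T@V[:3,3], V[:3,:3])
R=V[:3,:3]
def pr(p):
    q=R@p+V[:3,3]; return ci["cx"]+ci["fx"]*q[0]/-q[2], ci["cy"]-ci["fy"]*q[1]/-q[2]
print(pr([.553,-.14,.08]), [k for k in ci])
```

```text
[ 0.4648 -0.1629  0.2653] [ 179.9979   -0.0337 -179.6531]
376.38349552207114 [ 0.3863 -0.1637  0.4049] [[-0.0064  1.      0.    ]
 [-0.9571 -0.0061 -0.2898]
 [-0.2898 -0.0019  0.9571]]
(np.float64(306.8569533300555), np.float64(279.31145431430326)) ['fx', 'fy', 'cx', 'cy', 'view']
```

View pics/w1.png

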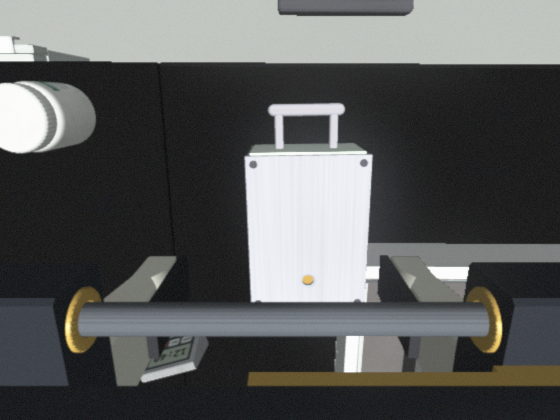

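The wrist view shows the hole at (308,280), within about 1 px of the predicted position. Next I'll go to the stand.

Emit:
jog_arm --deltas '[[[1, 0, 5, 0, 0], [1, 0, 5, 0, 0], [1, 0, 5, 0, 0], [1, 0, 5, 0, 0], [1, 0, 5, 0, 0], [1, 0, 5, 0, 0], [1, 0, 5, 0, 0], [1, 0, 0, 0, 0]]]'

```text
time_s: 2.78
tcp_pos: [0.4652, 0.1892, 0.2652]
eef_rot: [-180.0, -0.0, -179.5]
contact_force: [-0.2, -0.4, 1.5]
gripper_width: 0.0875
gripper_force: 0.0
```

Emit:
jog_arm --deltas '[[[1, 0, 0.5, 0, -0.006], [1, 0, 0, 0, 0], [1, 0, 0, 0, 0]]]'

```text
time_s: 3.15
tcp_pos: [0.4652, 0.1914, 0.2657]
eef_rot: [180.0, 0.0, 179.9]
contact_force: [0.5, 0.1, 0.2]
gripper_width: 0.0876
gripper_force: 0.0
```

Run:
```python
from h import *
np.set_printoptions(precision=4,suppress=True)
s=r.get_state();print(s["tcp_pos"],s["eef_rot"]); ci=r.camera_info("wrist"); I=r.capture("wrist");cv2.imwrite("pics/w2.png",I)
V=np.array(ci["view"]); R=V[:3,:3]
def pr(p):
    q=R@p+V[:3,3]; return ci["cx"]+ci["fx"]*q[0]/-q[2], ci["cy"]-ci["fy"]*q[1]/-q[2]
print(pr([.495,.192,.105]),pr([.495,.192,.06]))
x,y=map(int,pr([.495,.192,.08])); x0,y0=x-70,y-70
np.savez("w2.npz",x0=x0,y0=y0,**ci)
cv2.imwrite("pics/w2c.png",cv2.resize(I[max(y0,0):y0+140,x0:x0+140],None,fx=4,fy=4,interpolation=cv2.INTER_CUBIC)); print(x0,y0)
```

```text
[0.4652 0.1914 0.2657] [179.9929   0.0072 179.9222]
(np.float64(284.22005104798995), np.float64(230.1505108645257)) (np.float64(284.08508204907776), np.float64(214.23107430860173))
214 150
```

View pics/w2c.png

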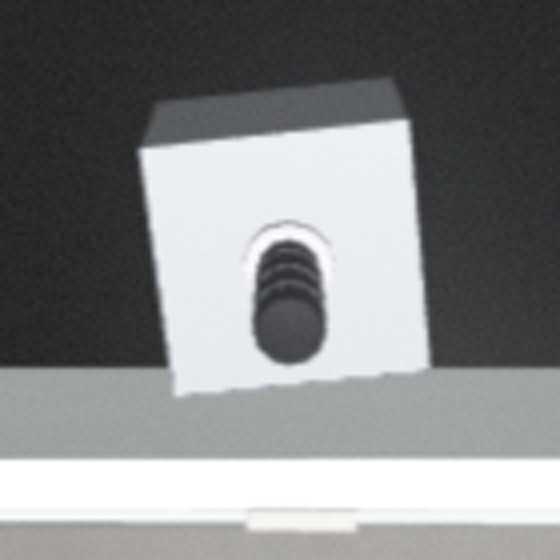

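The crop shows the block's top corners at (138,148), (409,118), (431,370) and (176,396), with the pin's top disc centred near (290,326).

Run:
```python
from h import *
np.set_printoptions(precision=4,suppress=True)
z=dict(np.load("w2.npz")); x0,y0=int(z["x0"]),int(z["y0"])
c=lambda p:((p[0]+.5)/4-.5+x0,(p[1]+.5)/4-.5+y0)
C=np.array([(138,148),(409,118),(431,370),(176,396)],float)
P=np.array([plane("wrist",c(p),.055,z) for p in C]); print(P,np.linalg.norm(P-np.roll(P,1,0),axis=1))
# centre = crossing of diagonals
a,b,d,e=P[0,:2],P[2,:2],P[1,:2],P[3,:2]; t=np.linalg.solve(np.c_[b-a,d-e],d-a); print("stand",a+t[0]*(b-a),P.mean(0))
print("pin top",plane("wrist",c((290,326)),.105,z),"sides", plane("wrist",c((253,325)),.105,z)[1],plane("wrist",c((327,325)),.105,z)[1])
# hole from w1 (pose then): camera = tcp offset
W=z["view"].copy(); R=W[:3,:3]; o=-R.T@W[:3,3]; print(o)
I=cv2.imread("pics/w1.png")[270:290,297:319].astype(float); m=np.clip(I[...,2]-I[...,0]-25,0,None); yy,xx=np.mgrid[270:290,297:319]; px=((m*xx).sum()/m.sum(),(m*yy).sum()/m.sum()); print(px)
from scipy.spatial.transform import Rotation as Ro
R1=np.array([[-.0064,1,0],[-.9571,-.0061,-.2898],[-.2898,-.0019,.9571]]); V=np.eye(4);V[:3,:3]=R1;V[:3,3]=-R1@np.array([.3863,-.1637,.4049]);z["view"]=V
print("hole",plane("wrist",px,.08,z))
```

```text
[[0.4689 0.1577 0.055 ]
 [0.4617 0.2222 0.055 ]
 [0.5258 0.2292 0.055 ]
 [0.5327 0.1655 0.055 ]] [0.0642 0.0649 0.0645 0.0641]
stand [0.4975 0.1936] [0.4973 0.1936 0.055 ]
pin top [0.4959 0.1936 0.105 ] sides 0.18577611533655627 0.2014519574040573
[0.3866 0.1912 0.4052]
(np.float64(307.3517987901942), np.float64(279.1351480420248))
hole [ 0.5529 -0.1395  0.08  ]
```

Emit:
jog_arm --deltas '[[[1, 1.5, 0.1, -1, 0.0], [1, 1.6, 0.1, -3, 0], [1, 0, 0, -4, 0], [1, 0, 0, -4, 0], [1, 0, 0, -3, 0], [1, 0, 0, -2, 0], [1, 0, 0, -1, 0], [1, 0, 0, 0, 0]]]'

```text
time_s: 4.2
tcp_pos: [0.4962, 0.1939, 0.0849]
eef_rot: [-179.9, -0.1, 180.0]
contact_force: [-0.6, -0.0, -0.2]
gripper_width: 0.0874
gripper_force: 0.0
```

Emit:
jog_arm --deltas '[[[1, 0, 0, 0, 0], [1, 0, 0, 0, 0]]]'

```text
time_s: 4.45
tcp_pos: [0.4966, 0.1946, 0.0864]
eef_rot: [179.9, 0.1, 180.0]
contact_force: [0.4, -0.3, 0.3]
gripper_width: 0.0877
gripper_force: 0.0
```

Emit:
jog_arm --deltas '[[[1, 0, -0.05, -0.15, 0], [-1, 0, 0, 0, 0], [-1, 0, 0, 0, 0], [-1, 0, 0, 0, 0], [-1, 0, 0, 0, 0], [-1, 0, 0, 0, 0], [-1, 0, 0, 0, 0]]]' --force 40

```text
time_s: 5.32
tcp_pos: [0.4961, 0.1938, 0.084]
eef_rot: [-180.0, -0.0, 180.0]
contact_force: [0.1, -1.0, 0.3]
gripper_width: 0.0333
gripper_force: 0.0
```

Emit:
jog_arm --deltas '[[[-1, 0, 0, 0, 0], [-1, 0, 0, 0, 0], [-1, 0, 0, 0, 0], [-1, 0, 0, 0, 0]]]'

```text
time_s: 5.82
tcp_pos: [0.4961, 0.1938, 0.0841]
eef_rot: [180.0, 0.0, 180.0]
contact_force: [-0.5, -0.3, -0.0]
gripper_width: 0.0153
gripper_force: 40.0
```

Emit:
jog_arm --deltas '[[[-1, 0, 0, 1, 0], [-1, 0, 0, 2, 0], [-1, 0, 0, 2, 0], [-1, 0, 0, 2, 0], [-1, 0, 0, 2, 0], [-1, 0, 0, 2, 0], [-1, 0, 0, 2, 0], [-1, 0, 0, 0, 0]]]'

```text
time_s: 6.82
tcp_pos: [0.4968, 0.1943, 0.2161]
eef_rot: [179.9, 0.2, 180.0]
contact_force: [-0.4, 0.2, -1.7]
gripper_width: 0.0154
gripper_force: 40.0
```

Run:
```python
from h import *
np.set_printoptions(precision=4,suppress=True)
s=r.get_state();print(s["tcp_pos"],s["eef_rot"],s["gripper_width"],s["contact_force"])
t=r.capture("top");w=r.capture("wrist"); sc=r.capture("scene")
f=lambda i,x,y,w,h,k:cv2.resize(i[y:y+h,x:x+w],(int(w*k),int(h*k)),interpolation=cv2.INTER_CUBIC)
ci=r.camera_info("scene");V=np.array(ci["view"]);q=V[:3,:3]@[.496,.193,.16]+V[:3,3]; x=int(ci["cx"]-ci["fx"]*q[0]/q[2]);y=int(ci["cy"]+ci["fy"]*q[1]/q[2]);print(x,y)
x0,y0=x-45,y-50; print(x0,y0)
cv2.imwrite("pics/c3.png",np.hstack([f(w,180,120,200,300,1.5),f(sc,x0,y0,100,100,4.5)]))
```

```text
[0.4968 0.1943 0.2161] [179.8749   0.1658 179.9974] 0.015370347100214787 [-0.4421  0.1601 -1.6693]
229 234
184 184
```

View pics/c3.png

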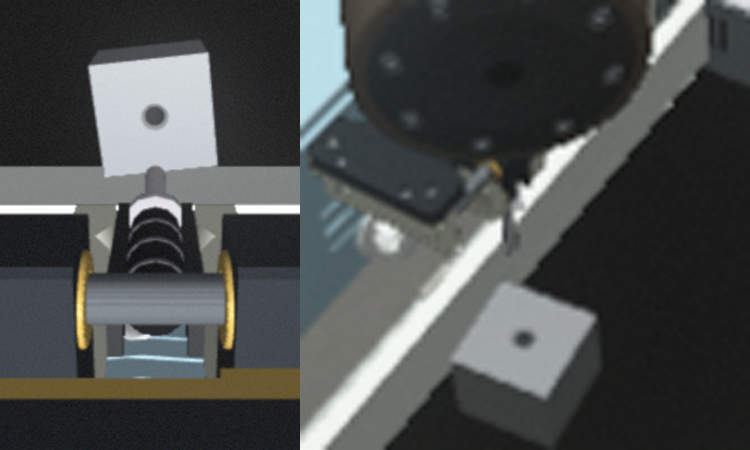

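The pin is held upright. The empty stand hole shows in the wrist picture at about (282.5,197), and the probe's end at about (283,232). I'll use these two points to find the pin's offset in the grasp.

Run:
```python
from h import *
np.set_printoptions(precision=4,suppress=True)
s=r.get_state(); print(s["tcp_pos"]); ci=r.camera_info("wrist"); w=r.capture("wrist"); cv2.imwrite("pics/w3.png",w)
g=cv2.cvtColor(w,cv2.COLOR_BGR2GRAY)
c=g[185:210,268:298]; m=(c<140).astype(np.uint8); M=cv2.moments(m,True); h=(268+M["m10"]/M["m00"],185+M["m01"]/M["m00"]); print("hole px",h,M["m00"])
print("stand hole",plane("wrist",h,.055,ci))
print(w[224:256:2,283].tolist()); 
for y in (236,240,244): print(y,g[y,270:298].tolist())
V=np.array(ci["view"])
t=s["tcp_pos"]
def pr(p):
    q=V[:3,:3]@p+V[:3,3]; return ci["cx"]-ci["fx"]*q[0]/q[2], ci["cy"]+ci["fy"]*q[1]/q[2]
for z in(-.074,-.029): print(pr(t+[0,0,z]),pr(t+[-.004,0,z]),pr(t+[0,.004,z]))
```

```text
[0.4956 0.1935 0.2135]
hole px (283.66901408450707, 198.1549295774648) 142.0
stand hole [0.4967 0.1936 0.055 ]
[[225, 221, 216], [224, 219, 216], [222, 218, 212], [178, 171, 168], [120, 116, 115], [122, 116, 115], [119, 116, 114], [117, 112, 112], [122, 118, 117], [118, 113, 112], [119, 115, 112], [118, 115, 115], [122, 117, 117], [161, 156, 156], [237, 231, 234], [240, 235, 237]]
236 [213, 212, 211, 211, 212, 210, 185, 130, 104, 102, 108, 111, 113, 116, 117, 115, 119, 118, 113, 112, 116, 140, 146, 144, 147, 144, 148, 144]
240 [145, 142, 145, 141, 145, 138, 131, 102, 100, 105, 109, 111, 115, 118, 114, 118, 116, 116, 114, 108, 117, 140, 144, 145, 144, 143, 139, 142]
244 [142, 144, 143, 143, 146, 144, 128, 104, 102, 108, 109, 111, 113, 115, 119, 115, 120, 115, 116, 118, 129, 140, 144, 142, 143, 144, 143, 141]
(np.float64(283.7096847016742), np.float64(232.59908501075688)) (np.float64(283.7123678437514), np.float64(226.33575814248508)) (np.float64(290.33699868485945), np.float64(232.59939634878575))
(np.float64(283.8213098122564), np.float64(264.37681974910686)) (np.float64(283.82533145503095), np.float64(256.8400625865273)) (np.float64(291.99915010481374), np.float64(264.3773554103139))
```

Emit:
jog_arm --deltas '[[[-1, 0.7, -4.1, 0, 0], [-1, 0.7, -4.2, 0, 0], [-1, 0.7, -4.2, 0, 0], [-1, 0.7, -4.2, 0, 0], [-1, 0.7, -4.2, 0, 0], [-1, 0.7, -4.2, 0, 0], [-1, 0.7, -4.1, 0, 0], [-1, 0.7, -4.1, 0, 0]]]'

```text
time_s: 8.02
tcp_pos: [0.5518, -0.1406, 0.2132]
eef_rot: [-180.0, -0.1, 180.0]
contact_force: [0.1, -0.1, -0.7]
gripper_width: 0.0152
gripper_force: 40.0
```

Emit:
jog_arm --deltas '[[[-1, 0, 0, -1.5, 0], [-1, 0, 0, -1.5, 0], [-1, 0, 0, -1, 0], [-1, 0, 0, 0, 0], [-1, 0, 0, 0, 0]]]'

```text
time_s: 8.65
tcp_pos: [0.5524, -0.1387, 0.1745]
eef_rot: [-180.0, 0.0, -180.0]
contact_force: [0.4, -0.9, -1.1]
gripper_width: 0.0154
gripper_force: 40.0
```

Run:
```python
from h import *
np.set_printoptions(precision=4,suppress=True)
s=r.get_state(); t=s["tcp_pos"];print(t,s["eef_rot"],s["contact_force"]); ci=r.camera_info("wrist"); w=r.capture("wrist"); cv2.imwrite("pics/w4.png",w)
V=np.array(ci["view"])
def pr(p):
    q=V[:3,:3]@p+V[:3,3]; return ci["cx"]-ci["fx"]*q[0]/q[2], ci["cy"]+ci["fy"]*q[1]/q[2]
print(pr(t+[0,0,-.074]),pr([.553,-.1397,.08]))
cv2.imwrite("pics/w4c.png",cv2.resize(w[180:280,233:333],None,fx=5,fy=5,interpolation=cv2.INTER_CUBIC))
```

```text
[ 0.5524 -0.1387  0.1745] [-179.99      0.0311 -179.9503] [ 0.4126 -0.9388 -1.0669]
(np.float64(283.66720108192743), np.float64(232.43484016177567)) (np.float64(282.10951839959625), np.float64(222.44046237541173))
```

View pics/w4c.png

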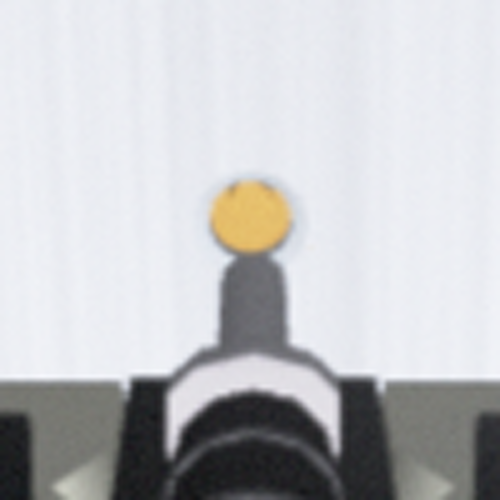

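The wrist picture shows the amber pad through the hole, centred near pixel (283,223). The probe's end is just in front of it at (283.6,231). Allowing for the height difference, the two line up to about 0.5 mm, so I'll go down gently.

Emit:
jog_arm --deltas '[[[-1, 0, 0, -0.8, 0], [-1, 0, 0, -0.8, 0], [-1, 0, 0, -0.2, 0], [-1, 0, 0, 0, 0], [-1, 0, 0, 0, 0]]]'

```text
time_s: 9.32
tcp_pos: [0.5522, -0.1393, 0.1562]
eef_rot: [-180.0, 0.0, 180.0]
contact_force: [-0.6, -0.0, -0.4]
gripper_width: 0.0153
gripper_force: 40.0
```

Emit:
jog_arm --deltas '[[[-1, 0, 0, -0.1, 0], [-1, 0, 0, -0.1, 0], [-1, 0, 0, -0.1, 0], [-1, 0, 0, -0.1, 0], [-1, 0, 0, 0, 0], [-1, 0, 0, 0, 0]]]'

```text
time_s: 10.07
tcp_pos: [0.5521, -0.1392, 0.1521]
eef_rot: [-180.0, -0.0, 180.0]
contact_force: [-0.8, -0.5, -0.1]
gripper_width: 0.0151
gripper_force: 40.0
```

Emit:
jog_arm --deltas '[[[-1, 0, 0, -0.1, 0], [-1, 0, 0, -0.1, 0], [-1, 0, 0, -0.1, 0], [-1, 0, 0, -0.1, 0], [-1, 0, 0, 0, 0], [-1, 0, 0, 0, 0]]]'

```text
time_s: 10.82
tcp_pos: [0.5521, -0.1392, 0.1481]
eef_rot: [180.0, 0.0, 180.0]
contact_force: [0.8, 0.5, -0.5]
gripper_width: 0.0152
gripper_force: 40.0
```

Emit:
jog_arm --deltas '[[[-1, 0, 0, -0.1, 0], [-1, 0, 0, -0.1, 0], [-1, 0, 0, -0.1, 0], [-1, 0, 0, 0, 0], [-1, 0, 0, 0, 0]]]'

```text
time_s: 11.45
tcp_pos: [0.5521, -0.1392, 0.1451]
eef_rot: [-180.0, 0.0, 180.0]
contact_force: [-0.5, 0.4, -0.9]
gripper_width: 0.0154
gripper_force: 40.0
```

Emit:
jog_arm --deltas '[[[-1, 0, 0, -0.1, 0], [-1, 0, 0, -0.1, 0], [-1, 0, 0, -0.1, 0], [-1, 0, 0, 0, 0]]]'

```text
time_s: 11.95
tcp_pos: [0.552, -0.1392, 0.1419]
eef_rot: [-180.0, -0.0, 180.0]
contact_force: [0.3, 0.3, -0.9]
gripper_width: 0.0153
gripper_force: 40.0
```

Emit:
jog_arm --deltas '[[[-1, 0, 0, -0.1, 0], [-1, 0, 0, -0.1, 0], [-1, 0, 0, -0.1, 0], [-1, 0, 0, 0, 0]]]'

```text
time_s: 12.45
tcp_pos: [0.5524, -0.1393, 0.1397]
eef_rot: [-180.0, 0.1, -180.0]
contact_force: [-1.3, 0.8, 4.5]
gripper_width: 0.0152
gripper_force: 40.0
```

Emit:
jog_arm --deltas '[[[-1, 0, 0, 0, 0], [-1, 0, 0, 0, 0]]]'

```text
time_s: 12.7
tcp_pos: [0.5524, -0.1393, 0.1397]
eef_rot: [-180.0, 0.1, -180.0]
contact_force: [-1.3, 0.4, 5.5]
gripper_width: 0.0156
gripper_force: 40.0
```

Emit:
jog_arm --deltas '[[[-1, 0, 0, -0.1, 0], [-1, 0, 0, -0.1, 0], [-1, 0, 0, 0, 0], [-1, 0, 0, 0, 0]]]'

```text
time_s: 13.2
tcp_pos: [0.5525, -0.1393, 0.1378]
eef_rot: [-180.0, 0.1, -180.0]
contact_force: [-1.9, 0.7, 5.9]
gripper_width: 0.0154
gripper_force: 40.0
```

Emit:
jog_arm --deltas '[[[-1, 0, 0, -0.1, 0], [-1, 0, 0, -0.05, 0], [-1, 0, 0, 0, 0], [-1, 0, 0, 0, 0], [-1, 0, 0, 0, 0]]]'

```text
time_s: 13.82
tcp_pos: [0.5525, -0.1393, 0.1365]
eef_rot: [-180.0, 0.1, -180.0]
contact_force: [-2.2, 0.3, 8.4]
gripper_width: 0.0155
gripper_force: 40.0
```

```bash
cat > d.py <<'E'
from h import *
s=r.get_state(); t=r.capture("top"); b=cv2.imread("pics/t0.png")
d=cv2.absdiff(t,b)[238:300,305:365].max(2)>50
print(s["tcp_pos"].round(4),s["contact_force"].round(1),"changed px by row",d.sum(1).tolist())
E
python3 d.py
```

```text
[ 0.5525 -0.1393  0.1365] [-2.2  0.3  8.4] changed px by row [0, 0, 0, 0, 0, 0, 0, 0, 0, 0, 0, 0, 0, 0, 0, 0, 1, 0, 0, 0, 0, 0, 0, 0, 0, 0, 0, 0, 0, 0, 0, 0, 0, 0, 0, 0, 0, 0, 0, 0, 0, 0, 0, 0, 0, 0, 0, 0, 0, 0, 0, 0, 0, 0, 0, 0, 0, 0, 0, 0, 0, 0]
```

Emit:
jog_arm --deltas '[[[-1, 0, 0, -0.05, 0], [-1, 0, 0, 0, 0], [-1, 0, 0, 0, 0], [-1, 0, 0, 0, 0], [-1, 0, 0, 0, 0]]]'

```text
time_s: 14.5
tcp_pos: [0.5526, -0.1393, 0.1359]
eef_rot: [-180.0, 0.1, -180.0]
contact_force: [-2.5, 0.6, 7.6]
gripper_width: 0.0153
gripper_force: 40.0
```

```bash
python3 d.py
```

```text
[ 0.5526 -0.1393  0.1359] [-2.5  0.6  7.6] changed px by row [0, 0, 5, 33, 34, 34, 34, 34, 34, 34, 34, 35, 35, 35, 35, 35, 15, 12, 12, 12, 40, 44, 47, 46, 43, 8, 8, 8, 8, 8, 9, 9, 9, 8, 8, 7, 19, 1, 0, 0, 0, 0, 0, 0, 0, 0, 0, 0, 0, 0, 0, 0, 0, 0, 0, 0, 0, 0, 0, 0, 0, 0]
```

The drawer is open. Now I'll draw the pin out and go back to the stand.

Emit:
jog_arm --deltas '[[[-1, 0, 0, 0.3, 0], [-1, 0, 0, 0.7, 0], [-1, 0, 0, 1, 0], [-1, 0, 0, 1.5, 0], [-1, 0, 0, 2, 0], [-1, 0, 0, 2, 0], [-1, 0, 0, 0.4, 0], [-1, 0, 0, 0, 0]]]'

```text
time_s: 15.55
tcp_pos: [0.552, -0.1391, 0.2141]
eef_rot: [180.0, 0.0, 180.0]
contact_force: [-0.2, -0.1, -0.4]
gripper_width: 0.0155
gripper_force: 40.0
```

Emit:
jog_arm --deltas '[[[-1, -0.7, 4.1, 0, 0], [-1, -0.7, 4.2, 0, 0], [-1, -0.7, 4.2, 0, 0], [-1, -0.7, 4.2, 0, 0], [-1, -0.7, 4.2, 0, 0], [-1, -0.7, 4.2, 0, 0], [-1, -0.7, 4.1, 0, 0], [-1, -0.7, 4.1, 0, 0]]]'

```text
time_s: 16.55
tcp_pos: [0.4953, 0.1949, 0.2132]
eef_rot: [-180.0, -0.1, 180.0]
contact_force: [0.0, -0.3, -1.2]
gripper_width: 0.0152
gripper_force: 40.0
```

Emit:
jog_arm --deltas '[[[-1, 0, 0, -2, 0], [-1, 0, 0, -2, 0], [-1, 0, 0, -1.5, 0], [-1, 0, 0, 0, 0], [-1, 0, 0, 0, 0]]]'

```text
time_s: 17.18
tcp_pos: [0.4965, 0.1938, 0.1595]
eef_rot: [180.0, 0.0, 180.0]
contact_force: [0.2, 1.1, -0.3]
gripper_width: 0.0154
gripper_force: 40.0
```

```bash
python3 d.py
python3 - <<'E'
from h import *
np.set_printoptions(precision=4,suppress=True)
s=r.get_state(); t=s["tcp_pos"];print(t,s["eef_rot"],s["contact_force"]); ci=r.camera_info("wrist"); w=r.capture("wrist")
V=np.array(ci["view"])
def pr(p):
    q=V[:3,:3]@p+V[:3,3]; return ci["cx"]-ci["fx"]*q[0]/q[2], ci["cy"]+ci["fy"]*q[1]/q[2]
print(pr(t+[0,0,-.074]),pr([.4967,.1936,.055]))
cv2.imwrite("pics/w5c.png",cv2.resize(w[180:280,233:333],None,fx=5,fy=5,interpolation=cv2.INTER_CUBIC))
E
```

```text
[0.4965 0.1938 0.1595] [ 0.2  1.1 -0.3] changed px by row [0, 0, 5, 34, 34, 34, 34, 34, 34, 34, 34, 35, 35, 35, 35, 35, 15, 12, 11, 12, 40, 44, 46, 46, 43, 8, 8, 8, 8, 8, 9, 9, 9, 8, 8, 7, 18, 1, 0, 0, 0, 0, 0, 0, 0, 0, 0, 0, 0, 0, 0, 0, 0, 0, 0, 0, 0, 0, 0, 0, 0, 0]
[0.4966 0.1939 0.1597] [179.968    0.0511 179.9753] [ 0.0777 -0.5953 -1.1202]
(np.float64(283.6207112459576), np.float64(232.41448900704748)) (np.float64(283.08678110893305), np.float64(216.96470742301813))
```

View pics/w5c.png

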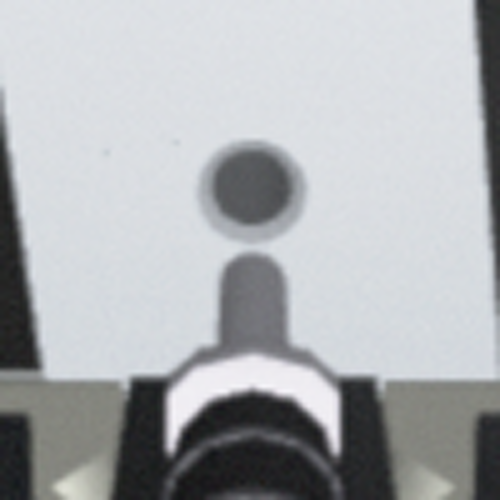

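The wrist picture shows the stand hole at about (283,218). The pin sits in the grasp as before, so it is aligned. The drawer stays out.

Emit:
jog_arm --deltas '[[[-1, 0, 0, -1.5, 0], [-1, 0, 0, -1.2, 0], [-1, 0, 0, -0.2, 0], [-1, 0, 0, -0.2, 0], [-1, 0, 0, -0.2, 0], [-1, 0, 0, -0.2, 0], [-1, 0, 0, -0.2, 0], [-1, 0, 0, 0, 0]]]'

```text
time_s: 18.27
tcp_pos: [0.4961, 0.1938, 0.122]
eef_rot: [-180.0, -0.0, 180.0]
contact_force: [-0.1, 0.3, -1.6]
gripper_width: 0.0153
gripper_force: 40.0
```

Emit:
jog_arm --deltas '[[[-1, 0, 0, -0.5, 0], [-1, 0, 0, -0.5, 0], [-1, 0, 0, -0.5, 0], [-1, 0, 0, -0.5, 0], [-1, 0, 0, 0, 0]]]'

```text
time_s: 18.9
tcp_pos: [0.4958, 0.1936, 0.1015]
eef_rot: [-180.0, -0.0, 180.0]
contact_force: [-0.1, 0.1, -0.7]
gripper_width: 0.0151
gripper_force: 40.0
```

Emit:
jog_arm --deltas '[[[-1, 0, 0, -0.5, 0], [-1, 0, 0, -0.5, 0], [-1, 0, 0, -0.4, 0], [-1, 0, 0, -0.2, 0], [-1, 0, 0, 0, 0], [-1, 0, 0, 0, 0]]]'

```text
time_s: 19.65
tcp_pos: [0.4962, 0.1939, 0.0862]
eef_rot: [180.0, 0.0, 180.0]
contact_force: [0.4, 0.3, -0.6]
gripper_width: 0.0154
gripper_force: 40.0
```

Emit:
jog_arm --deltas '[[[-1, 0, 0, -0.1, 0], [-1, 0, 0, 0, 0], [-1, 0, 0, 0, 0]]]'

```text
time_s: 20.02
tcp_pos: [0.4961, 0.1938, 0.0851]
eef_rot: [180.0, 0.0, 180.0]
contact_force: [0.9, 0.0, 0.3]
gripper_width: 0.0154
gripper_force: 40.0
```

Emit:
jog_arm --deltas '[[[-1, 0, 0, -0.05, 0], [-0.4, 0, 0, 0, 0], [0, 0, 0, 0, 0], [0.6, 0, 0, 0, 0], [0.6, 0, 0, 0, 0], [0.6, 0, 0, 0, 0], [0.6, 0, 0, 0, 0], [0.6, 0, 0, 0, 0]]]'

```text
time_s: 21.02
tcp_pos: [0.4961, 0.1938, 0.0846]
eef_rot: [-180.0, -0.0, 180.0]
contact_force: [-0.1, 0.6, -0.6]
gripper_width: 0.0696
gripper_force: 0.0
```

Emit:
jog_arm --deltas '[[[0.6, 0, 0, 1, 0], [0.6, 0, 0, 3, 0], [0.6, 0, 0, 4, 0], [0.6, 0, 0, 4, 0], [0.6, -1, 0, 3, 0], [0.6, -2, 0, 3, 0], [0.6, 0, 0, 0, 0], [0.6, 0, 0, 0, 0]]]'

```text
time_s: 22.02
tcp_pos: [0.466, 0.1938, 0.2648]
eef_rot: [180.0, 0.0, 180.0]
contact_force: [0.2, 0.4, -0.6]
gripper_width: 0.0702
gripper_force: 0.0
```

Run:
```python
from h import *
np.set_printoptions(precision=4,suppress=True)
w=r.capture("wrist"); t=r.capture("top"); print(r.get_state()["tcp_pos"],r.get_state()["gripper_width"])
f=lambda i,x,y,w,h:cv2.resize(i[y:y+h,x:x+w],(400,400),interpolation=cv2.INTER_CUBIC)
cv2.imwrite("pics/f.png",np.hstack([f(w,214,150,140,140),f(t,280,165,120,120)]))
```

```text
[0.466  0.1935 0.2639] 0.07001933224497807
```

View pics/f.png

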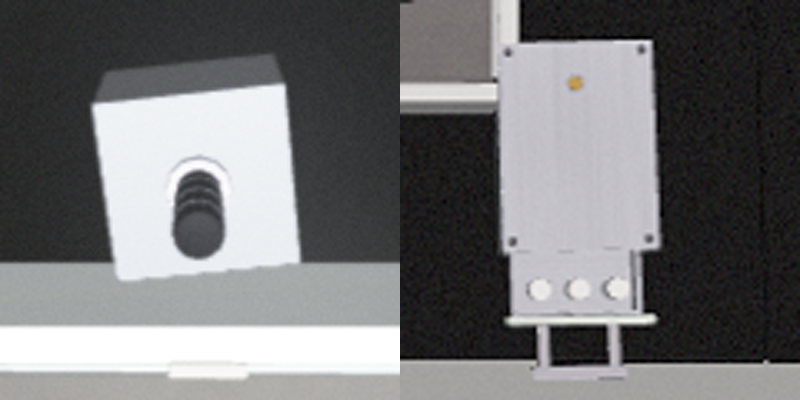

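The pin is back in the stand, upright and seated as it was at the start. The drawer stands fully open and the gripper is clear, so I'm handing in.

```bash
python3 -c "
from plant import r
print(r.close_job())"
```

```text
the job is handed in; nothing more can be done
None
```

The job is handed in at about 22 s of the 54 s allowed (the hand-in gave no verdict): the last pictures showed the drawer fully open and the pin released, upright and seated in its stand, and the highest force read while pressing the catch was 8.4 N.

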